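# Hang the wheel-guard door on the grinder and switch it over

### The arm

A 6-joint arm with a two-finger parallel gripper is mounted at the origin on the work surface. World frame = base frame: x ahead of the robot, y to its left, z up, the work surface at z = 0. Lengths are in m, angles in rad, forces in N, time in s.
With the tool pointing down it reaches from about 0.3 to 0.775 m from the base axis. Payload 14.6 kg.
Tool frame: the origin (TCP) lies on the centre line of the jaws, within the pads' length; the fingertips stand 19 mm ahead of it and the grasp point (between the pads) is the TCP; y points along the fingers, x is the direction in which the jaws open and shut, and the axes are right-handed (so a half turn about y gives the same grasp; the last joint's range is limited). The gripper opens to 94 mm and grips with 3 to 60 N. Pads are 16 mm wide; open, the fingers measure 119 mm over their backs; the gripper's body (75 mm by 177 mm) begins 78 mm behind the grasp point.
Start: joints at [1.221, 0.3, 1.521, -0, 1.321, -0.067], TCP at [0.153, 0.528, 0.224] pointing down, gripper open.
Joint ranges: [-3.03, 3.03], [-0.79, 2.21], [0.23, 2.52], [-1.04, 4.18], [0, 3.07], [-2.55, 2.55]. Speed limits (rad/s): [2.22, 2.22, 2.57, 3.14, 3.14, 3.14].

### API

Orientations are given as [roll, pitch, yaw] about the fixed x, y, z axes, in that order (R = Rz(yaw) Ry(pitch) Rx(roll)).
In Python, from station import get_obs, cams, workorder gives the robot as it stands.
- The arm moves only by the shell command python3 -m handwheel 'ROWS' [FORCE]. ROWS is JSON, a list of rows, each an object of numbers: "fingers": the opening, from -1 (shut) to 1 (fully open); "x", "y", "z": the shift along the tool's x, y, z in m; "spin": the turn about the tool's y in degrees. In form: [{"fingers": .., "x": .., "y": .., "z": .., "spin": ..}, ...]. A call has exactly 10 rows; each row is the pose to reach, as a shift and turn from the pose commanded when the call began, along the tool's axes at that moment; what a row does not reach only later rows make up. A row lasts 1/10 s, in which the tool goes at most 50 mm and 8.59 degrees, less where a joint would pass 70% of its speed; a pose out of reach is approached as far as the arm can. A call with a gripper value outside its range is refused whole. The fingers move at their own pace and stop on an object; FORCE is the grip in N (left out, the last holds). Time passes only in rows, so rows that repeat a pose let the fingers close, or fill a call up. It gives the time, the measured TCP pose, the force and the opening at its end, in the units of the state.
- get_obs(): the state, without advancing time (a new reading comes with each control period).
- cams.camera(name): name is "scene" or "side" or "wrist"; returns (picture, depth): 480x640x3 uint8, red, green, blue; 480x640 float32, m along the optical axis (not along the pixel's ray), 0 where there is no reading.
- cams.get_calibration(name): a dict with "fx", "fy", "cx", "cy" (pixels), "view" (4x4, takes a point from world to camera coordinates). Camera axes: x right, y down, z forward; pixel columns grow to the right and rows downward; lengths in m; the calibration is good to about 2 mm. A picture is of the moment at which its call begins: read the wrist's pose just before it. get_calibration takes no time and is no camera call; for the wrist camera it gives the pose at the moment of the call.
- workorder.hand_in(): hands the job in, once; it reports no verdict.
The state is a dict: "time_s": time; "qpos": joint angles; "joint_vel": joint speeds; "tau": joint torques, N m; "ee_pos": TCP position; "eef_rot": TCP orientation; "force": force on the tool from outside, world axes, zero at the start; "moment": the same for the moment, N m; "grip_width": finger opening in m.
Only numpy, scipy, OpenCV 4.12 (cv2) and the standard library are available. Lean on these libraries where they do the work, as an engineer would, in place of code of your own. Each camera call takes 0.05 s, during which the arm holds its last target. There are 200 camera calls.

### The job

Take the lift-off guard door from its sloping stand and let it down gently, without dropping it, onto the grinder's two hinge pins, so that both knuckles sit fully home and the door stands shut over the wheel. Then press the raised key of the switch box all the way down, so that it stays down and the other key pops up. Leave the other loose things on the bench where they are.

Things in the scene. Friction and masses are not known exactly. Their poses are not given: they have to be found in the camera images.
- door: Loose lift-off guard door, 0.3 to 0.5 kg: ribbed aluminium panel 160 wide, 150 high, 10 thick, two steel hinge knuckles on one upright edge, black grip tab on top. Origin on the hinge axis at the lower knuckle's underside; z up the hinge axis, y in the panel's plane from panel to knuckles, x its normal, -x face outside. Panel: y -182 to -22, z -12 to 138; centre of mass near y -90, z 75.
- door_grip (a point): Middle of the door's grip tab, (0, -97, 163) mm in the door frame. The tab is 60 long (y), 14 thick (x), stands 46 mm above the panel's top edge (z 138 to 184) and is pinched across its thickness; the stand leaves it clear.
- knuckle_low (a point): Centre of the bore at the underside of the door's lower knuckle; same point as the door's origin. Each knuckle is a tube along door z: outside 25 mm, bore 14 mm, 26 mm long.
- knuckle_high (a point): Centre of the bore at the underside of the door's upper knuckle, 95 mm above the lower one.
- door_edge (a point): Middle of the door's free upright edge, opposite the knuckles: (0, -182, 63) mm in the door frame.
- grinder: Fixed disc grinder: grey wheel compartment open at the front (-x), abrasive wheel inside, motor behind. Origin: centre of its underside; x from front to motor, y to its left where the pins stand, z up. Front face x -99, sides y -85 and 80, top z 178 mm. The door is shut when its axes are parallel to the grinder's; it is then 4 mm before the front face, panel top 15 mm above the grinder's top.
- pin_low (a point): Foot of the lower hinge pin, on its bracket, where the lower knuckle's underside comes to rest: (-108, 100, 55) mm in the grinder frame. Both pins stand upright on one axis: 10 mm thick, 26 mm tall, the top 9 mm tapered to a 3 mm tip.
- pin_high (a point): Foot of the upper hinge pin, on its bracket, 95 mm straight above the lower one; same size.
- shut_mark (a point): Point of the grinder where door_edge comes to lie when the door is home and shut: (-108, -82, 118) mm in the grinder frame.
- stand: Fixed sloping stand of the door: steel foot 200 x 170 mm, plywood back board, steel ledge, up to about 135 mm high. Origin on the bench, mid-width; x away from the robot, z up. The door leans on it 30 degrees from vertical, top towards -x, outside face against the board, lower edge on the ledge; it can be lifted off straight up or along its own plane.
- switch: Fixed switch box 135 x 100 x 45 mm with two black keys, each 46 x 64 mm, one behind the other along its x; two 10 mm rails edge the keys. Origin: centre of its underside; x points away from the robot.
- key_run_top (a point): Middle of the top of the run key, the one farther from the robot, raised at the start (top 69 mm above the bench). It moves straight down by 10 mm.
- key_run (a joint): Travel of the run key, m: 0 raised, 0.010 latched down. It has a steady friction of about 3 N, no spring, and stays where it is left; press it to the end of its travel.
- key_stop_top (a point): Middle of the top of the stop key, the one nearer the robot, latched down at the start (top 59 mm above the bench).
- key_stop (a joint): Travel of the stop key, m: 0 latched down, 0.010 popped up. It is interlocked with the run key and rises as that goes down.
- screwdriver: Loose screwdriver with a wooden handle, 180 mm long; leave alone.
- scissors: Loose scissors with black loops, about 160 mm long, lying flat; leave alone.
- spare_wheel: Loose spare abrasive wheel lying flat, 110 mm across, 20 mm thick; leave alone.
- jar: Loose glass jar with a steel cap, 66 mm across, 85 mm high; leave alone.
- file: Loose flat file with a wooden handle, 250 mm long; leave alone.
- steel_blank: Loose steel bar 120 x 40 x 12 mm lying flat; leave alone.
There are look-alikes about, which are no part of the job. There is more than one size of the switch; the job needs the smaller.

How it is judged:
By the outcome, as a careful person would: the job done as asked, in the order asked, and still so for the second after the job is handed in, with the robot touching nothing.
It also fails if it takes over 61 s, if anything falls off the work surface, if the arm or the gripper's body presses on something with over 40 N, if the wrist force passes 120 N, or if a joint passes its speed limit or range.

## Working session

There is one attempt and no reset: what is moved stays moved. The work goes in short steps, Python scripts to look and compute and a shell command to move; the robot and the scene stay as the last step left them, time stands still between calls to the robot, and variables do not carry over. Pictures are saved under pics/ and viewed, about 8 in all and at most 12, crops included, and the job is handed in when it is done.

```bash
mkdir -p pics; ls; cat > h.py <<'E'
import numpy as np,cv2,json
from station import get_obs,cams,workorder
from scipy.spatial.transform import Rotation as R
def snap(n,tag):
    c=cams.get_calibration(n);im,d=cams.camera(n)
    cv2.imwrite(f'pics/{tag}.png',im[:,:,::-1]);np.savez(f'pics/{tag}.npz',d=d,im=im,view=np.array(c['view']),k=[c['fx'],c['fy'],c['cx'],c['cy']])
    return im,d
def cloud(tag):
    f=np.load(f'pics/{tag}.npz');d=f['d'];k=f['k'];v,u=np.mgrid[:480,:640]
    P=np.stack([(u-k[2])/k[0]*d,(v-k[3])/k[1]*d,d],-1);V=f['view']
    W=(P-V[:3,3])@V[:3,:3];W[d==0]=np.nan
    return W
def proj(tag,p):
    f=np.load(f'pics/{tag}.npz');V=f['view'];k=f['k'];c=np.asarray(p)@V[:3,:3].T+V[:3,3]
    return c[...,0]/c[...,2]*k[0]+k[2],c[...,1]/c[...,2]*k[1]+k[3]
E
python3 - <<'E'
from h import *
snap('scene','scene0');snap('side','side0')
print({k:np.round(v,3) for k,v in get_obs().items()})
for n in('scene','side'):
    V=np.array(cams.get_calibration(n)['view']);print(n,-V[:3,:3].T@V[:3,3],V[2,:3])
E
```

```text
pics
{'time_s': np.float64(0.1), 'qpos': array([ 1.221,  0.3  ,  1.522, -0.   ,  1.321, -0.067]), 'joint_vel': array([-0.   , -0.001, -0.001, -0.   , -0.001,  0.001]), 'tau': array([-1.0000e-03, -5.3264e+01, -3.5329e+01,  7.1000e-02,  2.4000e-02,
       -0.0000e+00]), 'ee_pos': array([0.153, 0.528, 0.224]), 'eef_rot': array([-1.571e+00,  1.000e-03,  1.288e+00]), 'force': array([ 0.065, -0.539,  0.293]), 'moment': array([0.002, 0.021, 0.022]), 'grip_width': np.float64(0.094)}
scene [0.99732767 0.84327176 1.12117286] [-0.3639748  -0.61186637 -0.70224063]
side [-0.3173563  -0.83473608  1.51563996] [ 0.44873776  0.46355356 -0.76403699]
```

View pics/scene0.png

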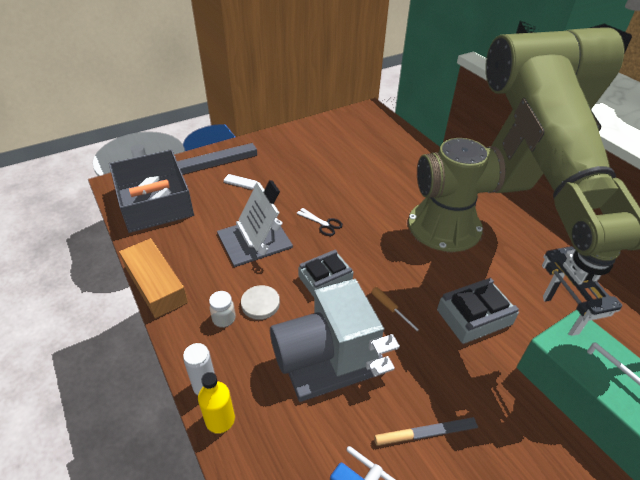

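View pics/side0.png

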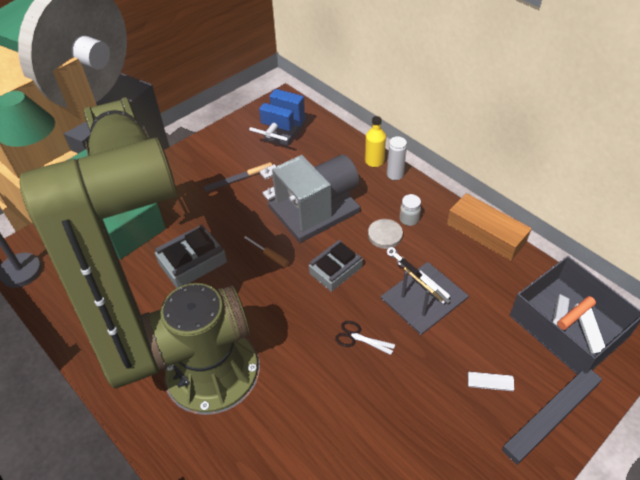

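```bash
python3 - <<'E'
from h import *
def crop(t,x,y,w=133,h=100):
    im=cv2.imread(f'pics/{t}.png')[y:y+h,x:x+w];return cv2.resize(im,(400,300),interpolation=cv2.INTER_CUBIC)
g=np.vstack([np.hstack([crop('scene0',195,175),crop('side0',365,235)]),np.hstack([crop('scene0',290,255),crop('side0',245,150)])])
cv2.imwrite('pics/c1.png',g)
for t,pts in(('scene0',[(255,215),(270,190),(258,262),(325,268),(345,300),(385,345),(378,365),(480,305)]),('side0',[(425,285),(393,253),(336,263),(305,190),(268,175),(270,193),(320,160)])):
    W=cloud(t)
    for u,v in pts: print(t,u,v,np.round(W[v,u],3))
# plane fits: door panel
E
```

```text
scene0 255 215 [ 0.583 -0.246  0.101]
scene0 270 190 [ 0.535 -0.227  0.195]
scene0 258 262 [ 0.626 -0.15  -0.002]
scene0 325 268 [0.488 0.026 0.065]
scene0 345 300 [0.552 0.227 0.176]
scene0 385 345 [0.528 0.367 0.146]
scene0 378 365 [0.533 0.361 0.053]
scene0 480 305 [0.205 0.361 0.088]
side0 425 285 [ 0.548 -0.276  0.13 ]
side0 393 253 [ 0.548 -0.154  0.162]
side0 336 263 [ 0.466 -0.008  0.056]
side0 305 190 [0.532 0.196 0.172]
side0 268 175 [0.51  0.348 0.145]
side0 270 193 [0.511 0.352 0.059]
side0 320 160 [ 0.786  0.408 -0.008]
```

View pics/c1.png

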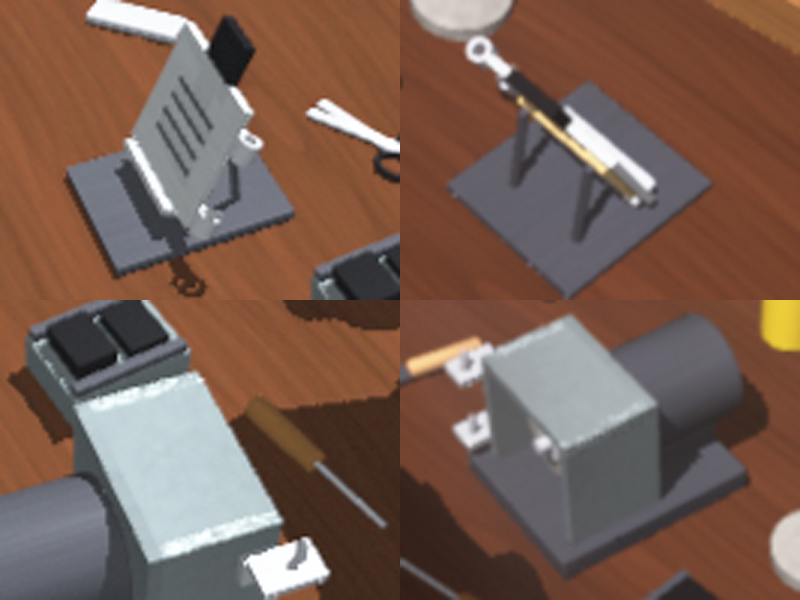

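```bash
python3 - <<'E'
from h import *
for t in('scene0','side0'):
    W=cloud(t);x,y,z=np.moveaxis(W,-1,0)
    im=np.load(f'pics/{t}.npz')['im'].astype(int)
    m=(x>.4)&(x<.75)&(y>.02)&(y<.36)&(abs(z-.176)<.006)
    r=cv2.minAreaRect((W[m][:,:2]*1000).astype(np.float32));print(t,'grinder top',m.sum(),r,np.median(z[m]));print(cv2.boxPoints(r).round(0).tolist())
    for nm,lo,hi,b in(('pin_hi',.135,.158,(.4,.62,.28,.45)),('pin_lo',.045,.064,(.4,.62,.28,.45))):
        m=(x>b[0])&(x<b[1])&(y>b[2])&(y<b[3])&(z>lo)&(z<hi)&(im.min(-1)>150)
        print(nm,m.sum(),W[m].min(0).round(3),W[m].max(0).round(3),np.median(W[m],0).round(3))
    m=(x>.38)&(x<.6)&(y>-.08)&(y<.1)&(z>.05)&(z<.08)&(im.max(-1)<60)
    for lo,hi in((.053,.062),(.063,.073)):
        mm=m&(z>lo)&(z<hi);print('key',lo,mm.sum(),np.median(W[mm],0).round(3),cv2.minAreaRect((W[mm][:,:2]*1000).astype(np.float32)))
    # tab: black, high
    m=(x>.42)&(x<.68)&(y>-.36)&(y<-.1)&(z>.155)&(im.max(-1)<70)
    print('tab',m.sum(),W[m].min(0).round(3),W[m].max(0).round(3),np.median(W[m],0).round(3))
W=cloud('scene0');p=W[175:250,230:285].reshape(-1,3);p=p[(p[:,2]>.05)&(p[:,2]<.165)&(abs(p[:,0]-.58)<.08)]
rng=np.random.default_rng(0);best=0
for _ in range(500):
    a=p[rng.choice(len(p),3,False)];n=np.cross(a[1]-a[0],a[2]-a[0]);n/=np.linalg.norm(n)+1e-12
    k=abs((p-a[0])@n)<.003
    if k.sum()>best:best=k.sum();K=k
q=p[K];c=q.mean(0);n=np.linalg.svd(q-c)[2][2];n*=np.sign(n[0])
print('panel',len(p),best,c,n,'tilt',np.degrees(np.arcsin(n[2])),'yaw',np.degrees(np.arctan2(n[1],n[0])))
yy=np.array([-n[1],n[0],0]);yy/=np.linalg.norm(yy);zz=np.cross(n,yy)
s=(q-c)@yy;t=(q-c)@zz;print(np.percentile(s,[0,1,99,100]),np.percentile(t,[0,1,99,100]),c@yy)
for a,b in((.5,99.5),(1,99)):
  s0=np.mean(np.percentile(s,[a,b]));t0=np.mean(np.percentile(t,[a,b]));ctr=c+s0*yy+t0*zz-.005*n
  o=ctr+.102*yy-.063*zz;print('origin',o,'grip',o-.097*yy+.163*zz)
E
```

```text
scene0 grinder top 2610 ((560.3158569335938, 251.10025024414062), (170.8136749267578, 115.04644012451172), 80.72103118896484) 0.17550036182176226
[[490.0, 176.0], [603.0, 158.0], [631.0, 326.0], [517.0, 345.0]]
pin_hi 291 [0.496 0.342 0.141] [0.554 0.385 0.155] [0.53  0.367 0.147]
pin_lo 235 [0.495 0.343 0.045] [0.553 0.385 0.064] [0.526 0.365 0.053]
key 0.053 268 [0.458 0.017 0.057] ((480.5044250488281, 14.233283996582031), (105.60203552246094, 64.60523223876953), 2.1476778984069824)
key 0.063 217 [0.511 0.017 0.066] ((509.57147216796875, 15.717985153198242), (62.04879379272461, 44.375980377197266), 87.90461730957031)
tab 216 [ 0.514 -0.26   0.166] [ 0.549 -0.197  0.21 ] [ 0.534 -0.22   0.193]
side0 grinder top 1231 ((556.2801513671875, 250.3721466064453), (189.54608154296875, 121.82647705078125), 81.97034454345703) 0.1747574196828451
[[483.0, 165.0], [603.0, 148.0], [630.0, 336.0], [509.0, 353.0]]
pin_hi 92 [0.494 0.338 0.135] [0.553 0.381 0.158] [0.512 0.36  0.147]
pin_lo 73 [0.495 0.34  0.046] [0.54  0.38  0.061] [0.511 0.357 0.051]
key 0.053 264 [0.452 0.002 0.057] ((475.3221435546875, 5.250316619873047), (108.78695678710938, 69.46251678466797), 1.9626659154891968)
key 0.063 186 [0.503 0.004 0.066] ((475.43682861328125, 6.770893096923828), (66.68050384521484, 103.85149383544922), 85.27813720703125)
tab 109 [ 0.508 -0.267  0.182] [ 0.53  -0.209  0.213] [ 0.518 -0.242  0.205]
panel 1402 1117 [ 0.58098767 -0.2307286   0.10929612] [ 0.86570827 -0.05682429  0.49731298] tilt 29.822386822406695 yaw -3.75545466102506
[-0.08982476 -0.08561415  0.1027827   0.10946023] [-0.06905509 -0.06628599  0.06318163  0.06523486] -0.19217955241521903
origin [ 0.61597303 -0.12193065  0.05077212] grip [ 0.52873176 -0.21341295  0.19218622]
origin [ 0.61593589 -0.12220033  0.05080594] grip [ 0.52869462 -0.21368263  0.19222005]
```

```bash
cat >> h.py <<'E'
def plan(p,yaw,sp=None):
    o=get_obs();Rm=R.from_euler('xyz',o['eef_rot']).as_matrix();d=Rm.T@(np.array(p)-o['ee_pos'])
    cy=np.degrees(np.arctan2(Rm[1,0],Rm[0,0]));s=-((yaw-cy+180)%360-180)
    print('t',round(o['time_s'],2),'pos',np.round(o['ee_pos'],4),'yaw',round(cy,2),'x,y,z mm',np.round(d*1000,1),'spin',round(s,1),'F',np.round(o['force'],1),'w',round(o['grip_width'],4),'q',np.round(o['qpos'],2))
E
python3 - <<'E'
from h import *
o=get_obs();V=np.array(cams.get_calibration('wrist')['view']);T=R.from_euler('xyz',o['eef_rot']).as_matrix()
print('cam in tool',T.T@(-V[:3,:3].T@V[:3,3]-o['ee_pos']),'axis',T.T@V[2,:3],'right',T.T@V[0,:3],cams.get_calibration('wrist')['fx'])
plan((.36,.30,.33),-6)
E
```

```text
cam in tool [-0.00063664 -0.15904927  0.07886386] axis [ 4.64555486e-04  9.62262864e-01 -2.72121233e-01] right [ 9.99999671e-01 -2.66105301e-04  7.66173520e-04] 394.87759999034614
t 0.1 pos [0.1534 0.5279 0.2239] yaw 73.8 x,y,z mm [-161.4 -105.9 -262. ] spin 79.8 F [ 0.1 -0.5  0.3] w 0.0941 q [ 1.22  0.3   1.52 -0.    1.32 -0.07]
```

```bash
python3 -c "
from h import *
plan((.50,.26,.33),-8)"
```

```text
t 0.1 pos [0.1534 0.5279 0.2239] yaw 73.8 x,y,z mm [-160.7 -105.9 -407.6] spin 81.8 F [ 0.1 -0.5  0.3] w 0.0941 q [ 1.22  0.3   1.52 -0.    1.32 -0.07]
```

```bash
python3 -m handwheel '[{"fingers":1,"x":0,"y":-0.05,"z":0,"spin":8},{"fingers":1,"x":-0.02,"y":-0.106,"z":-0.05,"spin":16},{"fingers":1,"x":-0.04,"y":-0.106,"z":-0.1,"spin":25},{"fingers":1,"x":-0.06,"y":-0.106,"z":-0.15,"spin":33},{"fingers":1,"x":-0.08,"y":-0.106,"z":-0.2,"spin":41},{"fingers":1,"x":-0.1,"y":-0.106,"z":-0.245,"spin":49},{"fingers":1,"x":-0.12,"y":-0.106,"z":-0.29,"spin":57},{"fingers":1,"x":-0.135,"y":-0.106,"z":-0.33,"spin":66},{"fingers":1,"x":-0.15,"y":-0.106,"z":-0.37,"spin":74},{"fingers":1,"x":-0.161,"y":-0.106,"z":-0.408,"spin":82}]'; python3 - <<'E'
from h import *
plan((.50,.26,.33),-8)
snap('wrist','w1')
plan((.54,-.18,.33),-4)
E
```

```text
time_s: 1.1
ee_pos: [0.4965, 0.2614, 0.3304]
eef_rot: [-1.571, 0.0, -0.149]
force: [-0.2, 1.0, 0.2]
grip_width: 0.0942
t 1.1 pos [0.4965 0.2614 0.3304] yaw -8.56 x,y,z mm [ 3.6  0.4 -0.8] spin -0.6 F [-0.2  1.   0.2] w 0.0942 q [0.42 0.27 1.32 0.   1.56 0.57]
t 1.15 pos [0.501  0.2575 0.3293] yaw -9.29 x,y,z mm [ 1.091e+02  1.000e-01 -4.255e+02] spin -5.3 F [ 5.3 -1.7 -0.6] w 0.0941 q [ 0.41  0.28  1.31 -0.    1.56  0.57]
```

View pics/w1.png

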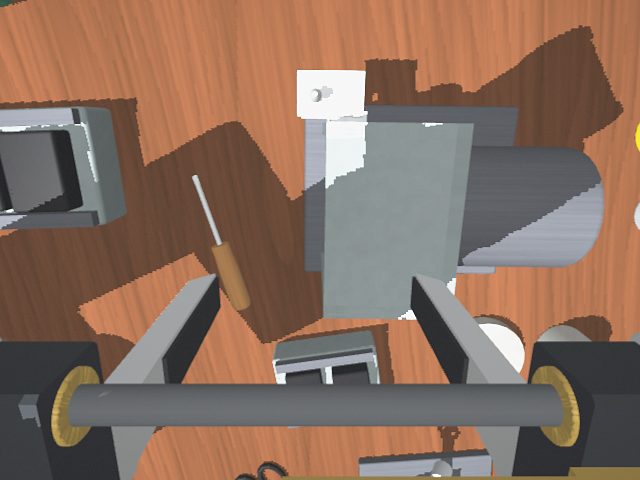

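```bash
cat >> h.py <<'E'
def ray(tag,u,v,z):
    f=np.load(f'pics/{tag}.npz');V=f['view'];k=f['k'];d=V[:3,:3].T@np.array([(u-k[2])/k[0],(v-k[3])/k[1],1]);o=-V[:3,:3].T@V[:3,3]
    return o+d*(z-o[2])/d[2]
E
python3 - <<'E'
from h import *
W=cloud('w1')
print('depth at pin',W[94:97,314:319].reshape(-1,3).round(4)[:,:].tolist()[7],'top',W[200,400])
print('pin tip',ray('w1',316.5,95,.174))
a,b=ray('w1',325.5,160,.178),ray('w1',323.5,310,.178);print('front edge',a,b,'yaw',np.degrees(np.arctan2(-(a-b)[0],(a-b)[1])))
c,d=ray('w1',324,317,.178),ray('w1',456,320,.178);print('side edge',c,d,np.degrees(np.arctan2((d-c)[1],(d-c)[0])))
x,y,z=np.moveaxis(W,-1,0)
m=np.zeros(x.shape,bool);m[100:325,290:500]=1;m&=abs(z-np.nanmedian(z[150:300,340:440]))<.004
r=cv2.minAreaRect((W[m][:,:2]*1000).astype(np.float32));print(np.nanmedian(z[m]),r,cv2.boxPoints(r).round(1).tolist())
for t,p in(('scene0',(.5,.36)),):
  pass
im=cv2.imread('pics/w1.png')[55:135,280:380];cv2.imwrite('pics/c2.png',cv2.resize(im,(600,480),interpolation=cv2.INTER_CUBIC))
E
```

```text
depth at pin [0.5124, 0.3598, 0.1754] top [0.56728842 0.27107947 0.17694407]
pin tip [0.51278727 0.35981672 0.174     ]
front edge [0.51263795 0.3113212  0.178     ] [0.49290773 0.18491794 0.178     ] yaw -8.871682177578087
side edge [0.49238797 0.17824144 0.178     ] [0.60583131 0.15829426 0.178     ] -9.97259358849196
0.17681413556363582 ((560.1170654296875, 249.2312774658203), (165.6427459716797, 112.55109405517578), 80.88055419921875) [[491.3999938964844, 176.39999389648438], [602.5999755859375, 158.5], [628.7999877929688, 322.1000061035156], [517.7000122070312, 339.8999938964844]]
```

View pics/c2.png

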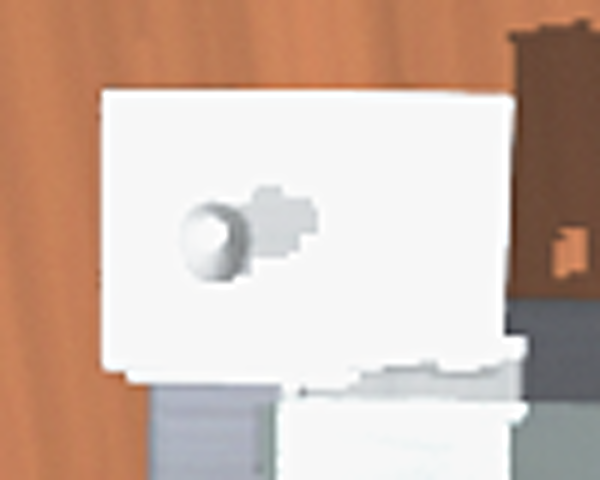

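```bash
python3 -m handwheel '[{"fingers":1,"x":0.01,"y":0,"z":-0.045,"spin":0},{"fingers":1,"x":0.025,"y":0,"z":-0.09,"spin":-1},{"fingers":1,"x":0.037,"y":0,"z":-0.135,"spin":-2},{"fingers":1,"x":0.05,"y":0,"z":-0.18,"spin":-3},{"fingers":1,"x":0.062,"y":0,"z":-0.225,"spin":-4},{"fingers":1,"x":0.075,"y":0,"z":-0.27,"spin":-5},{"fingers":1,"x":0.087,"y":0,"z":-0.315,"spin":-5.3},{"fingers":1,"x":0.1,"y":0,"z":-0.36,"spin":-5.3},{"fingers":1,"x":0.103,"y":0,"z":-0.386,"spin":-5.3},{"fingers":1,"x":0.103,"y":0,"z":-0.386,"spin":-5.3}]'; python3 - <<'E'
from h import *
snap('wrist','w2');plan((.528,-.231,.30),-4)
E
```

```text
time_s: 2.15
ee_pos: [0.5418, -0.1364, 0.3296]
eef_rot: [-1.571, 0.001, -0.054]
force: [0.8, 0.7, -0.4]
grip_width: 0.0941
t 2.2 pos [ 0.5419 -0.1347  0.3299] yaw -3.03 x,y,z mm [ -8.8  29.9 -96.9] spin 1.0 F [-0.8  0.9  0.7] w 0.0942 q [-0.31  0.26  1.33  0.    1.55 -0.26]
```

View pics/w2.png

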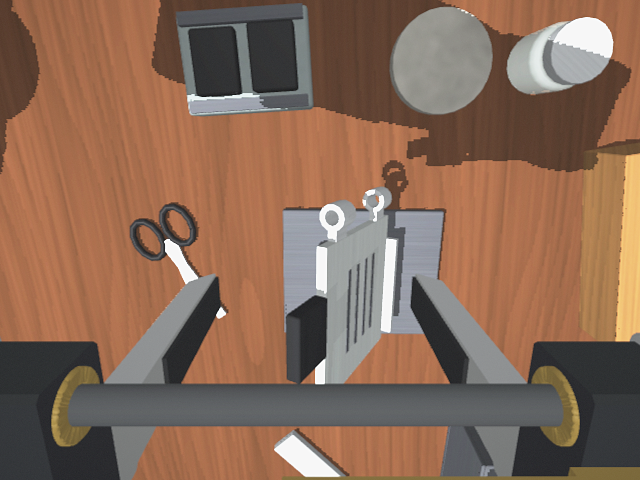

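```bash
python3 - <<'E'
from h import *
W=cloud('w2');im=np.load('pics/w2.npz')['im'].astype(int);x,y,z=np.moveaxis(W,-1,0)
m=(im.max(-1)<70)&(x>.48)&(x<.6)&(y>-.3)&(y<-.15)&(z>.15)
v,u=np.nonzero(m);print('tab px',u.min(),u.max(),v.min(),v.max());q=W[m]
print(q.min(0).round(4),q.max(0).round(4))
t=q[q[:,2]>q[:,2].max()-.01];print('top pts',len(t),t.mean(0),cv2.minAreaRect((t[:,:2]*1000).astype(np.float32)))
m=(im.max(-1)<75)&(x>.4)&(x<.56)&(y>-.05)&(y<.07)&(z>.045);
for lo,hi in((.054,.062),(.064,.072)):
    mm=m&(z>lo)&(z<hi);print('key',mm.sum(),np.median(z[mm]),cv2.minAreaRect((W[mm][:,:2]*1000).astype(np.float32)))
def ring(u0,u1,v0,v1):
    p=W[v0:v1,u0:u1].reshape(-1,3);p=p[p[:,2]>.05];h=np.nanmax(p[:,2]);print('ring',h)
ring(318,348,203,232);ring(362,392,188,212)
# panel plane
p=W[240:380,325:385].reshape(-1,3);p=p[(p[:,2]>.05)&(p[:,2]<.165)]
rng=np.random.default_rng(0);best=0
for _ in range(500):
    a=p[rng.choice(len(p),3,False)];n=np.cross(a[1]-a[0],a[2]-a[0]);n/=np.linalg.norm(n)+1e-12
    k=abs((p-a[0])@n)<.002
    if k.sum()>best:best=k.sum();K=k
q=p[K];c=q.mean(0);n=np.linalg.svd(q-c)[2][2];n*=np.sign(n[0]);print(len(p),best,c,n,np.degrees(np.arcsin(n[2])),np.degrees(np.arctan2(n[1],n[0])))
zc=.180;print('grip centre x given plane at y=-.23,zdoor163:')
yy=np.array([-n[1],n[0],0]);yy/=np.linalg.norm(yy);zz=np.cross(n,yy)
print('panel z extents',np.percentile((q-c)@zz,[0,1,99,100]),'y',np.percentile((q-c)@yy,[0,1,99,100]))
top=c+zz*np.percentile((q-c)@zz,99.5)-.005*n;g=top+.025*zz;g=g+yy*((-.231-g[1])/yy[1]);print('grip',g)
E
```

```text
tab px 286 326 296 382
[ 0.5121 -0.2604  0.1695] [ 0.5478 -0.2009  0.2122]
top pts 619 [ 0.52618474 -0.22644156  0.20726445] ((522.0464477539062, -230.55697631835938), (59.37105178833008, 16.63913917541504), 86.5914306640625)
key 3076 0.05749200849885862 ((477.0065612792969, 2.925342559814453), (104.8155288696289, 83.69255828857422), 0.5417281985282898)
key 3226 0.06761527274924044 ((507.42327880859375, 9.390426635742188), (45.82168960571289, 64.12188720703125), 0.6052569150924683)
ring 0.16039766545132728
ring 0.07761006927643306
6525 6494 [ 0.57728172 -0.2376816   0.11651463] [ 0.86298208 -0.05319972  0.50242584] 30.16062232690242 -3.5276131964721027
grip centre x given plane at y=-.23,zdoor163:
panel z extents [-0.07692716 -0.0744601   0.05517282  0.05637372] y [-0.082514   -0.07880899  0.07512281  0.07916157]
grip [ 0.53277925 -0.231       0.1837092 ]
```

```bash
python3 -m handwheel '[{"fingers":1,"x":-0.002,"y":0,"z":-0.045,"spin":0.5},{"fingers":1,"x":-0.004,"y":0.02,"z":-0.09,"spin":0.5},{"fingers":1,"x":-0.004,"y":0.06,"z":-0.0965,"spin":0.5},{"fingers":1,"x":-0.004,"y":0.1,"z":-0.0965,"spin":0.5},{"fingers":1,"x":-0.004,"y":0.13,"z":-0.0965,"spin":0.5},{"fingers":1,"x":-0.004,"y":0.144,"z":-0.0965,"spin":0.5},{"fingers":1,"x":-0.004,"y":0.144,"z":-0.0965,"spin":0.5},{"fingers":0,"x":-0.004,"y":0.144,"z":-0.0965,"spin":0.5},{"fingers":-0.2,"x":-0.004,"y":0.144,"z":-0.0965,"spin":0.5},{"fingers":-0.2,"x":-0.004,"y":0.144,"z":-0.0965,"spin":0.5}]' 10; python3 - <<'E'
from h import *
plan((.533,-.2305,.186),-3.5)
E
```

```text
time_s: 3.2
ee_pos: [0.5337, -0.2299, 0.1878]
eef_rot: [-1.572, -0.002, -0.059]
force: [-0.4, -0.9, 0.8]
grip_width: 0.073
t 3.2 pos [ 0.5337 -0.2299  0.1878] yaw -3.39 x,y,z mm [-0.7  1.8 -0.7] spin 0.1 F [-0.4 -0.9  0.8] w 0.073 q [-0.47  0.4   1.48  0.    1.27 -0.41]
```

```bash
python3 -m handwheel '[{"fingers":-1,"x":0,"y":0,"z":0,"spin":0},{"fingers":-1,"x":0,"y":0,"z":0,"spin":0},{"fingers":-1,"x":0,"y":0,"z":0,"spin":0},{"fingers":-1,"x":0,"y":0,"z":0,"spin":0},{"fingers":-1,"x":0,"y":0,"z":0,"spin":0},{"fingers":-1,"x":0,"y":0,"z":0,"spin":0},{"fingers":-1,"x":0,"y":0,"z":0,"spin":0},{"fingers":-1,"x":0,"y":0,"z":0,"spin":0},{"fingers":-1,"x":0,"y":0,"z":0,"spin":0},{"fingers":-1,"x":0,"y":0,"z":0,"spin":0}]' 10; python3 - <<'E'
from h import *
plan((.533,-.2305,.186),-3.5)
E
```

```text
time_s: 4.2
ee_pos: [0.5333, -0.2299, 0.1866]
eef_rot: [-1.571, -0.0, -0.059]
force: [0.5, -0.1, 2.0]
grip_width: 0.035
t 4.2 pos [ 0.5333 -0.2299  0.1866] yaw -3.4 x,y,z mm [-0.2  0.6 -0.7] spin 0.1 F [ 0.5 -0.1  2. ] w 0.035 q [-0.47  0.4   1.48 -0.    1.26 -0.41]
```

```bash
python3 -m handwheel '[{"fingers":-1,"x":0,"y":-0.005,"z":0,"spin":0},{"fingers":-1,"x":0,"y":-0.012,"z":0,"spin":0},{"fingers":-1,"x":0.002,"y":-0.02,"z":0,"spin":0},{"fingers":-1,"x":0.01,"y":-0.03,"z":0,"spin":0},{"fingers":-1,"x":0.02,"y":-0.04,"z":0,"spin":0},{"fingers":-1,"x":0.03,"y":-0.055,"z":0,"spin":0},{"fingers":-1,"x":0.04,"y":-0.07,"z":0,"spin":0},{"fingers":-1,"x":0.05,"y":-0.085,"z":0,"spin":0},{"fingers":-1,"x":0.06,"y":-0.1,"z":0,"spin":0},{"fingers":-1,"x":0.06,"y":-0.1,"z":0,"spin":0}]' 15; python3 - <<'E'
from h import *
plan((.593,-.2305,.286),-3.5)
E
```

```text
time_s: 5.2
ee_pos: [0.5938, -0.2335, 0.2883]
eef_rot: [-1.572, -0.002, -0.059]
force: [0.6, -0.3, -3.6]
grip_width: 0.0142
t 5.2 pos [ 0.5938 -0.2335  0.2883] yaw -3.38 x,y,z mm [-1.   2.3  2.9] spin 0.1 F [ 0.6 -0.3 -3.6] w 0.0142 q [-0.43  0.47  1.15 -0.    1.53 -0.37]
```

```bash
python3 -m handwheel '[{"fingers":-1,"x":0,"y":0,"z":0,"spin":0},{"fingers":-1,"x":0,"y":0,"z":0,"spin":0},{"fingers":-1,"x":0,"y":-0.015,"z":0,"spin":0},{"fingers":-1,"x":0,"y":-0.03,"z":0,"spin":0},{"fingers":-1,"x":0,"y":-0.045,"z":0,"spin":0},{"fingers":-1,"x":0,"y":-0.055,"z":0,"spin":0},{"fingers":-1,"x":0,"y":-0.06,"z":0,"spin":0},{"fingers":-1,"x":0,"y":-0.06,"z":0,"spin":0},{"fingers":-1,"x":0,"y":-0.06,"z":0,"spin":0},{"fingers":-1,"x":0,"y":-0.06,"z":0,"spin":0}]' 40; python3 - <<'E'
from h import *
plan((.46,0,.36),-9)
snap('wrist','w3');snap('scene','s3')
a=cv2.imread('pics/w3.png');b=cv2.imread('pics/s3.png')
u,v=map(int,proj('s3',(.6,-.2,.27)))
x0=max(0,u-100);y0=max(0,v-75);b=cv2.resize(b[y0:y0+150,x0:x0+200],(400,300),interpolation=cv2.INTER_CUBIC)
cv2.imwrite('pics/c3.png',np.hstack([cv2.resize(a[150:390,160:480],(400,300),interpolation=cv2.INTER_CUBIC),b]));print(x0,y0)
E
```

```text
time_s: 6.2
ee_pos: [0.593, -0.2333, 0.3456]
eef_rot: [-1.57, 0.001, -0.059]
force: [-0.7, -0.9, -2.8]
grip_width: 0.0138
t 6.2 pos [ 0.593  -0.2333  0.3456] yaw -3.4 x,y,z mm [-146.6  -14.1  225. ] spin 5.6 F [-0.7 -0.9 -2.8] w 0.0138 q [-0.43  0.46  1.03 -0.    1.65 -0.37]
151 106
```

View pics/c3.png

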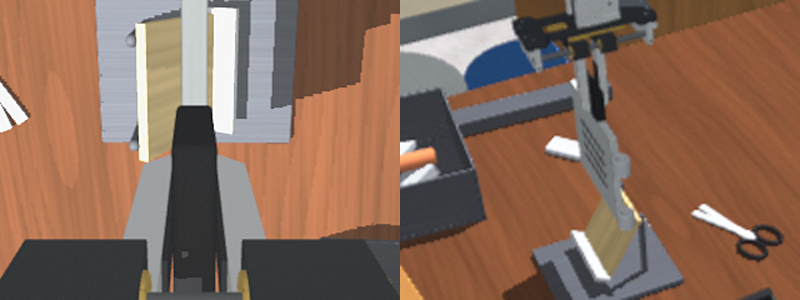

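```bash
python3 - <<'E'
from h import *
W=cloud('w3');o=get_obs();T=R.from_euler('xyz',o['eef_rot']).as_matrix()
L=(W-o['ee_pos'])@T  # tool coords: x normal, y down, z = door y
x,y,z=np.moveaxis(L,-1,0)
m=(abs(x)<.03)&(z>.03)&(z<.13)&(y>-.01)&(y<.2)
for lo,hi in((.034,.052),(.018,.034)):
    k=m&(y>lo)&(y<hi);q=L[k]
    if k.any():
        v,u=np.nonzero(k);print(lo,hi,k.sum(),q.min(0).round(4),q.max(0).round(4),np.median(q,0).round(4),u.min(),u.max(),v.min(),v.max())
k=m&(z>.078)&(y<.06);q=L[k];v,u=np.nonzero(k);print('hi knuckle',k.sum(),q.min(0).round(4),q.max(0).round(4),u.min(),u.max(),v.min(),v.max())
r=cv2.minAreaRect((q[:,[0,2]]*1000).astype(np.float32));print(r)
p=proj('w3',o['ee_pos']+T@np.array([0,.042,.097]));print(p)
u0,v0=map(int,p);a=cv2.imread('pics/w3.png');
cv2.imwrite('pics/c4.png',cv2.resize(a[max(0,v0-50):v0+150,max(0,u0-75):u0+75],None,fx=3,fy=3,interpolation=cv2.INTER_CUBIC))
# side-profile in scene cam: panel normal
Ws=(cloud('s3')-o['ee_pos'])@T
k=(abs(Ws[...,0])<.05)&(Ws[...,1]>.03)&(Ws[...,1]<.165)&(Ws[...,2]>-.085)&(Ws[...,2]<.07);q=Ws[k]
c=np.median(q,0);q=q[abs(q[:,0]-c[0])<.015];c=q.mean(0);n=np.linalg.svd(q-c)[2][2];n*=np.sign(n[0]);print('panel',len(q),c,n)
k=(abs(Ws[...,0])<.03)&(Ws[...,1]>.0)&(Ws[...,1]<.2)&(abs(Ws[...,2])<.13);q=Ws[k];print('ext',np.percentile(q,[0,1,50,99,100],axis=0).round(4).tolist())
E
```

```text
0.034 0.052 1867 [-0.0116  0.0378  0.0725] [0.0127 0.0517 0.107 ] [0.0001 0.0432 0.092 ] 291 341 62 137
0.018 0.034 1944 [-0.0047  0.0237  0.03  ] [0.0053 0.0319 0.0727] [0.0001 0.026  0.0528] 305 326 137 228
hi knuckle 1755 [-0.0116  0.0407  0.0781] [0.0127 0.06   0.107 ] 291 341 62 125
((-0.6544966697692871, 93.13459777832031), (28.06635284423828, 24.619199752807617), 56.18804931640625)
(np.float64(314.82273868383754), np.float64(83.76220890101212))
panel 567 [ 0.0056188   0.09615345 -0.0015979 ] [ 9.99999988e-01 -1.42623519e-04  5.94337234e-05]
ext [[-0.0184, 0.0003, -0.0894], [-0.013, 0.0022, -0.0835], [0.0054, 0.0859, 0.0287], [0.0164, 0.1733, 0.1103], [0.0194, 0.177, 0.1153]]
```

View pics/c4.png

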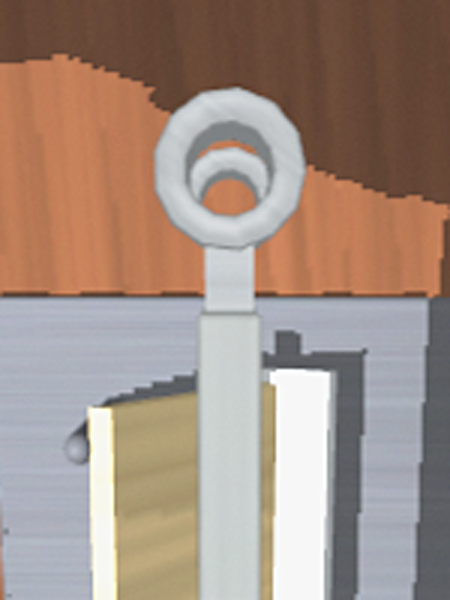

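```bash
python3 - <<'E'
from h import *
W=cloud('w3');o=get_obs();T=R.from_euler('xyz',o['eef_rot']).as_matrix();L=(W-o['ee_pos'])@T
q=L[140:225,310:321].reshape(-1,3);q=q[(q[:,1]<.034)&(q[:,1]>.015)];f=np.polyfit(q[:,2],q[:,1],1);print('top slope deg',np.degrees(f[0]),f[1],'normal-dir',np.degrees(np.polyfit(q[:,2],q[:,0],1)[0]),q[:,0].mean())
for yv in(.040,.0415,.043):
    for uv in((315.3,88.7),): 
        p=ray('w3',*uv,o['ee_pos'][2]-yv);print(yv,p,T.T@(p-o['ee_pos']))
# lower bore: lower knuckle top at 26 above origin => tool y ~.1365 ; seen inner hole at crop (230,197)
p=ray('w3',239+230/3,33+195/3,o['ee_pos'][2]-.1625);print('lowbore bottom',T.T@(p-o['ee_pos']))
d=np.array(L[60:140,285:345,1]);k=(d>.03)&(d<.05);print('ring top y',np.percentile(d[k],[5,20,50]))
E
```

```text
top slope deg -0.21683827550891122 0.026122992706524895 normal-dir -0.03790473472281878 0.00010832155261888541
0.04 [ 0.59886642 -0.13886607  0.30586125] [0.00022707 0.04003041 0.09462554]
0.0415 [ 0.59887443 -0.13874252  0.30436125] [0.00022904 0.04153045 0.09474885]
0.043 [ 0.59888244 -0.13861898  0.30286125] [0.00023101 0.04303049 0.09487216]
lowbore bottom [0.00067669 0.16253115 0.09796501]
ring top y [0.0417716  0.04242378 0.04319673]
```

```bash
python3 -m handwheel '[{"fingers":-1,"x":-0.015,"y":-0.005,"z":0.015,"spin":0},{"fingers":-1,"x":-0.04,"y":-0.005,"z":0.035,"spin":0},{"fingers":-1,"x":-0.065,"y":-0.005,"z":0.06,"spin":0},{"fingers":-1,"x":-0.09,"y":-0.005,"z":0.09,"spin":0},{"fingers":-1,"x":-0.115,"y":-0.005,"z":0.12,"spin":0},{"fingers":-1,"x":-0.14,"y":-0.005,"z":0.15,"spin":1},{"fingers":-1,"x":-0.16,"y":-0.005,"z":0.18,"spin":2},{"fingers":-1,"x":-0.18,"y":-0.005,"z":0.21,"spin":3},{"fingers":-1,"x":-0.19,"y":-0.005,"z":0.235,"spin":4},{"fingers":-1,"x":-0.19,"y":-0.005,"z":0.25,"spin":5.7}]'; python3 - <<'E'
from h import *
plan((.43,.2663,.30),-9.1)
E
```

```text
time_s: 7.3
ee_pos: [0.4172, 0.029, 0.3519]
eef_rot: [-1.57, -0.001, -0.159]
force: [0.3, -0.3, -3.8]
grip_width: 0.0139
t 7.3 pos [0.4172 0.029  0.3519] yaw -9.08 x,y,z mm [-24.9  52.  236.4] spin 0.0 F [ 0.3 -0.3 -3.8] w 0.0139 q [-0.02 -0.07  1.64  0.    1.57  0.14]
```

```bash
python3 -m handwheel '[{"fingers":-1,"x":-0.005,"y":0,"z":0.03,"spin":0},{"fingers":-1,"x":-0.01,"y":0,"z":0.065,"spin":0},{"fingers":-1,"x":-0.015,"y":0.01,"z":0.1,"spin":0},{"fingers":-1,"x":-0.02,"y":0.02,"z":0.14,"spin":0},{"fingers":-1,"x":-0.025,"y":0.03,"z":0.175,"spin":0},{"fingers":-1,"x":-0.025,"y":0.04,"z":0.205,"spin":0},{"fingers":-1,"x":-0.025,"y":0.05,"z":0.228,"spin":0},{"fingers":-1,"x":-0.025,"y":0.052,"z":0.236,"spin":0},{"fingers":-1,"x":-0.025,"y":0.052,"z":0.236,"spin":0},{"fingers":-1,"x":-0.025,"y":0.052,"z":0.236,"spin":0}]'; python3 - <<'E'
from h import *
plan((.497,.2663,.258),-9.1)
E
```

```text
time_s: 8.3
ee_pos: [0.431, 0.2638, 0.2999]
eef_rot: [-1.571, -0.0, -0.159]
force: [0.8, -0.3, -3.8]
grip_width: 0.0137
t 8.3 pos [0.431  0.2638 0.2999] yaw -9.12 x,y,z mm [64.7 41.9 12.9] spin -0.0 F [ 0.8 -0.3 -3.8] w 0.0137 q [ 0.48  0.15  1.53 -0.    1.46  0.64]
```

```bash
python3 -m handwheel '[{"fingers":-1,"x":0,"y":0.015,"z":0,"spin":0},{"fingers":-1,"x":0,"y":0.03,"z":0.005,"spin":0},{"fingers":-1,"x":0,"y":0.042,"z":0.01,"spin":0},{"fingers":-1,"x":0.01,"y":0.042,"z":0.0125,"spin":0},{"fingers":-1,"x":0.025,"y":0.042,"z":0.0125,"spin":0},{"fingers":-1,"x":0.04,"y":0.042,"z":0.0125,"spin":0},{"fingers":-1,"x":0.055,"y":0.042,"z":0.0125,"spin":0},{"fingers":-1,"x":0.065,"y":0.042,"z":0.0125,"spin":0},{"fingers":-1,"x":0.065,"y":0.042,"z":0.0125,"spin":0},{"fingers":-1,"x":0.065,"y":0.042,"z":0.0125,"spin":0}]'; python3 - <<'E'
from h import *
plan((.497,.2663,.218),-9.1)
snap('wrist','w4');snap('scene','s4')
a=cv2.imread('pics/w4.png');b=cv2.imread('pics/s4.png')
A=cv2.resize(a[40:240,215:415],(400,400),interpolation=cv2.INTER_CUBIC)
u,v=map(int,proj('s4',(.51,.36,.14)));b=cv2.resize(b[v-65:v+35,u-50:u+50],(400,400),interpolation=cv2.INTER_CUBIC)
cv2.imwrite('pics/c5.png',np.hstack([A,b]));print(u-50,v-65)
E
```

```text
time_s: 9.3
ee_pos: [0.4971, 0.2664, 0.2576]
eef_rot: [-1.571, 0.0, -0.159]
force: [-0.3, 0.6, -3.1]
grip_width: 0.0138
t 9.3 pos [0.4971 0.2664 0.2576] yaw -9.12 x,y,z mm [-0.1 39.6 -0.1] spin -0.0 F [-0.3  0.6 -3.1] w 0.0138 q [0.43 0.31 1.43 0.   1.4  0.59]
339 275
```

View pics/c5.png

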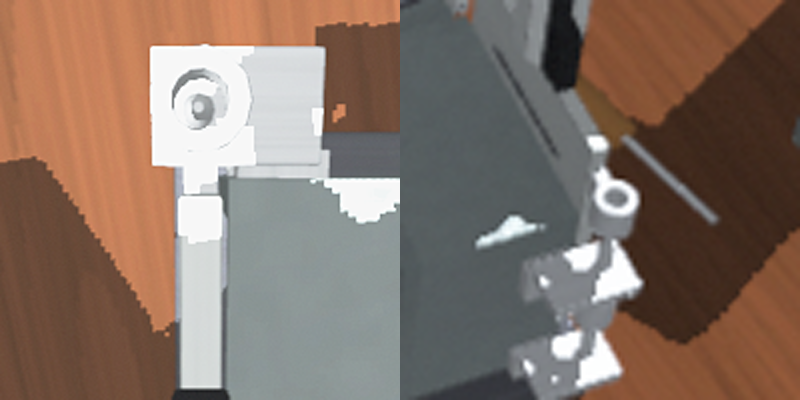

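```bash
python3 - <<'E'
from h import *
for u,v in((315,94),(315.5,94.5),(314.5,93)): print('tip',ray('w4',u,v,.176))
for u,v in((316.5,89),(316,88)): print('bore top',ray('w4',u,v,.2576-.042))
a=cv2.imread('pics/w4.png')[60:125,285:345];cv2.imwrite('pics/c6.png',cv2.resize(a,(600,650),interpolation=cv2.INTER_NEAREST)[:600])
E
```

```text
tip [0.51242273 0.36037213 0.176     ]
tip [0.51266392 0.36005889 0.176     ]
tip [0.51222452 0.36095273 0.176     ]
bore top [0.51301378 0.35974649 0.2156    ]
bore top [0.51284803 0.3602286  0.2156    ]
```

View pics/c6.png

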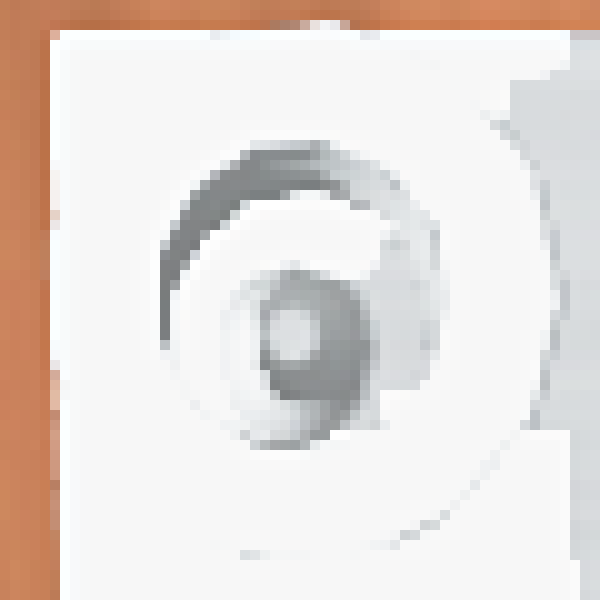

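```bash
python3 -m handwheel '[{"fingers":-1,"x":0,"y":0.004,"z":0.0005,"spin":0},{"fingers":-1,"x":0,"y":0.008,"z":0.0005,"spin":0},{"fingers":-1,"x":0,"y":0.012,"z":0.0005,"spin":0},{"fingers":-1,"x":0,"y":0.016,"z":0.0005,"spin":0},{"fingers":-1,"x":0,"y":0.02,"z":0.0005,"spin":0},{"fingers":-1,"x":0,"y":0.024,"z":0.0005,"spin":0},{"fingers":-1,"x":0,"y":0.028,"z":0.0005,"spin":0},{"fingers":-1,"x":0,"y":0.031,"z":0.0005,"spin":0},{"fingers":-1,"x":0,"y":0.034,"z":0.0005,"spin":0},{"fingers":-1,"x":0,"y":0.034,"z":0.0005,"spin":0}]'; python3 -c "
from h import *
plan((.497,.2663,.218),-9.1)"
```

```text
time_s: 10.4
ee_pos: [0.4971, 0.2669, 0.223]
eef_rot: [-1.571, 0.001, -0.159]
force: [0.3, 0.1, -3.6]
grip_width: 0.0139
t 10.4 pos [0.4971 0.2669 0.223 ] yaw -9.11 x,y,z mm [ 0.   5.  -0.6] spin -0.0 F [ 0.3  0.1 -3.6] w 0.0139 q [0.43 0.33 1.48 0.   1.33 0.59]
```

No contact yet, sliding freely on the pins. Creep the last millimetres.

```bash
python3 -m handwheel '[{"fingers":-1,"x":0,"y":0.001,"z":0,"spin":0},{"fingers":-1,"x":0,"y":0.002,"z":0,"spin":0},{"fingers":-1,"x":0,"y":0.003,"z":0,"spin":0},{"fingers":-1,"x":0,"y":0.0035,"z":0,"spin":0},{"fingers":-1,"x":0,"y":0.004,"z":0,"spin":0},{"fingers":-1,"x":0,"y":0.0045,"z":0,"spin":0},{"fingers":-1,"x":0,"y":0.005,"z":0,"spin":0},{"fingers":-1,"x":0,"y":0.005,"z":0,"spin":0},{"fingers":-1,"x":0,"y":0.005,"z":0,"spin":0},{"fingers":-1,"x":0,"y":0.005,"z":0,"spin":0}]'; python3 -c "
from h import *
plan((.497,.2663,.218),-9.1)"
```

```text
time_s: 11.4
ee_pos: [0.4972, 0.267, 0.2185]
eef_rot: [-1.571, -0.0, -0.159]
force: [-0.1, 0.0, -4.1]
grip_width: 0.014
t 11.4 pos [0.4972 0.267  0.2185] yaw -9.1 x,y,z mm [-0.1  0.5 -0.7] spin -0.0 F [-0.1  0.  -4.1] w 0.014 q [0.43 0.34 1.49 0.   1.32 0.59]
```

```bash
python3 -m handwheel '[{"fingers":-1,"x":0,"y":0.0005,"z":0,"spin":0},{"fingers":-1,"x":0,"y":0.0005,"z":0,"spin":0},{"fingers":-1,"x":0,"y":0.001,"z":0,"spin":0},{"fingers":-1,"x":0,"y":0.001,"z":0,"spin":0},{"fingers":-1,"x":0,"y":0.0015,"z":0,"spin":0},{"fingers":-1,"x":0,"y":0.0015,"z":0,"spin":0},{"fingers":-1,"x":0,"y":0.002,"z":0,"spin":0},{"fingers":-1,"x":0,"y":0.002,"z":0,"spin":0},{"fingers":-1,"x":0,"y":0.002,"z":0,"spin":0},{"fingers":-1,"x":0,"y":0.002,"z":0,"spin":0}]'; python3 -c "
from h import *
plan((.497,.2663,.218),-9.1)"
```

```text
time_s: 12.4
ee_pos: [0.4973, 0.2669, 0.2171]
eef_rot: [-1.571, -0.001, -0.159]
force: [-2.3, -4.0, 5.3]
grip_width: 0.014
t 12.4 pos [0.4973 0.2669 0.2171] yaw -9.1 x,y,z mm [-0.2 -0.9 -0.6] spin -0.0 F [-2.3 -4.   5.3] w 0.014 q [ 0.43  0.34  1.49 -0.    1.31  0.59]
```

```bash
python3 -m handwheel '[{"fingers":-1,"x":0,"y":0,"z":0,"spin":0},{"fingers":-1,"x":0,"y":0,"z":0,"spin":0},{"fingers":-1,"x":0,"y":0,"z":0,"spin":0},{"fingers":-0.6,"x":0,"y":0,"z":0,"spin":0},{"fingers":-0.4,"x":0,"y":0,"z":0,"spin":0},{"fingers":-0.2,"x":0,"y":0,"z":0,"spin":0},{"fingers":-0.2,"x":0,"y":0,"z":0,"spin":0},{"fingers":-0.2,"x":0,"y":0,"z":0,"spin":0},{"fingers":-0.2,"x":0,"y":-0.02,"z":0,"spin":0},{"fingers":-0.2,"x":0,"y":-0.06,"z":0,"spin":0}]' 3; python3 - <<'E'
from h import *
plan((.497,.2663,.34),-9.1)
snap('scene','s5');snap('side','d5')
b=cv2.imread('pics/s5.png');u,v=map(int,proj('s5',(.51,.34,.14)));b=cv2.resize(b[v-60:v+60,u-50:u+50],(500,600),interpolation=cv2.INTER_CUBIC)
c=cv2.imread('pics/d5.png');u,v=map(int,proj('d5',(.50,.27,.12)));c=cv2.resize(c[v-80:v+80,u-40:u+40],(300,600),interpolation=cv2.INTER_CUBIC)
cv2.imwrite('pics/c7.png',np.hstack([b,c]))
x̂=np.array([.9874,-.1582,0]);yh=np.array([.1582,.9874,0]);o=np.array([.5122,.3603,.055])
for t in('s5','d5'):
    D=cloud(t)-o;L=np.stack([D@x̂,D@yh,D[...,2]],-1)
    k=(abs(L[...,0])<.03)&(L[...,1]>-.125)&(L[...,1]<-.07)&(L[...,2]>.143)&(L[...,2]<.2);q=L[k];print(t,'tab',k.sum(),np.percentile(q,[2,50,98],axis=0).round(4).tolist())
    k=(abs(L[...,0])<.03)&(L[...,1]>-.19)&(L[...,1]<-.03)&(L[...,2]>.126)&(L[...,2]<.142);q=L[k];print('panel top',k.sum(),np.percentile(q,[2,50,98],axis=0).round(4).tolist(),'angle',np.degrees(np.polyfit(q[:,1],q[:,0],1)[0]))
E
```

```text
time_s: 13.4
ee_pos: [0.4964, 0.2666, 0.2746]
eef_rot: [-1.574, 0.005, -0.159]
force: [0.5, 0.6, 0.5]
grip_width: 0.0376
t 13.4 pos [0.4964 0.2666 0.2746] yaw -9.1 x,y,z mm [  0.4 -65.4  -0.4] spin -0.0 F [0.5 0.6 0.5] w 0.0376 q [0.43 0.3  1.4  0.   1.44 0.59]
s5 tab 193 [[-0.0078, -0.1215, 0.1437], [0.0069, -0.0901, 0.1726], [0.0096, -0.0704, 0.1969]]
panel top 173 [[-0.003, -0.1788, 0.1265], [0.0045, -0.075, 0.1327], [0.0087, -0.0318, 0.1409]] angle -0.01580547120361428
d5 tab 113 [[-0.0083, -0.1242, 0.1439], [-0.0042, -0.1005, 0.1721], [0.0062, -0.0746, 0.1819]]
panel top 114 [[-0.007, -0.1886, 0.1262], [-0.0022, -0.1268, 0.1315], [0.0232, -0.0344, 0.1411]] angle -1.5085570383346798
```

View pics/c7.png

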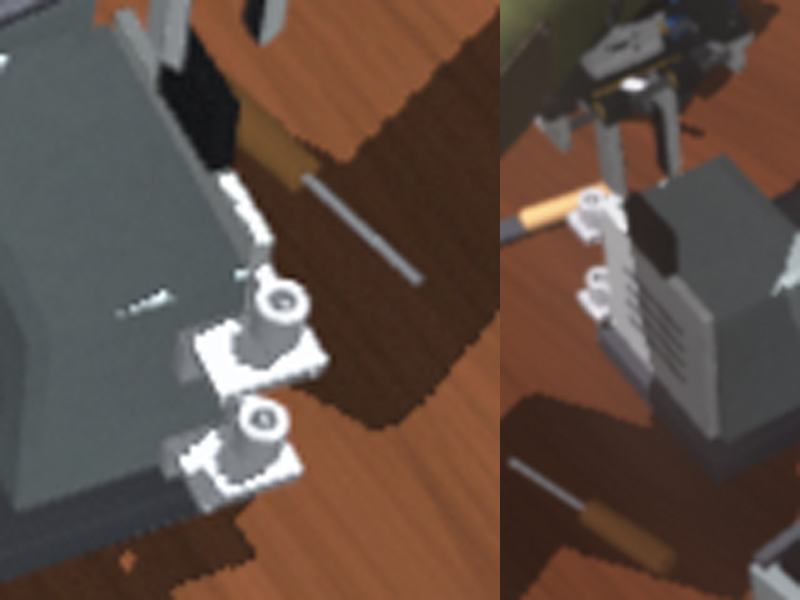

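```bash
python3 -m handwheel '[{"fingers":-0.2,"x":0,"y":-0.03,"z":0,"spin":0},{"fingers":-0.2,"x":0,"y":-0.055,"z":-0.02,"spin":0},{"fingers":-0.2,"x":0.01,"y":-0.055,"z":-0.05,"spin":-1},{"fingers":-1,"x":0.02,"y":-0.055,"z":-0.09,"spin":-2},{"fingers":-1,"x":0.03,"y":-0.055,"z":-0.13,"spin":-4},{"fingers":-1,"x":0.04,"y":-0.055,"z":-0.17,"spin":-6},{"fingers":-1,"x":0.045,"y":-0.055,"z":-0.21,"spin":-8},{"fingers":-1,"x":0.051,"y":-0.055,"z":-0.24,"spin":-9.5},{"fingers":-1,"x":0.051,"y":-0.05,"z":-0.252,"spin":-9.5},{"fingers":-1,"x":0.051,"y":-0.04,"z":-0.252,"spin":-9.5}]' 20; python3 -c "
from h import *
plan((.5074,.0094,.089),0.5)"
```

```text
time_s: 14.5
ee_pos: [0.5077, 0.0093, 0.3162]
eef_rot: [-1.571, -0.001, 0.004]
force: [-1.1, 0.9, 0.6]
grip_width: 0.0004
t 14.5 pos [0.5077 0.0093 0.3162] yaw 0.25 x,y,z mm [-5.000e-01  2.272e+02  1.000e-01] spin -0.2 F [-1.1  0.9  0.6] w 0.0004 q [-0.05  0.15  1.49  0.    1.5  -0.06]
```

Descend to just above the key (z 0.095), then press.

```bash
python3 -m handwheel '[{"fingers":-1,"x":0,"y":0.03,"z":0,"spin":0},{"fingers":-1,"x":0,"y":0.07,"z":0,"spin":0},{"fingers":-1,"x":0,"y":0.11,"z":0,"spin":0},{"fingers":-1,"x":0,"y":0.15,"z":0,"spin":0},{"fingers":-1,"x":0,"y":0.185,"z":0,"spin":0},{"fingers":-1,"x":0,"y":0.21,"z":0,"spin":0},{"fingers":-1,"x":0,"y":0.22,"z":0,"spin":0},{"fingers":-1,"x":0,"y":0.22,"z":0,"spin":0},{"fingers":-1,"x":0,"y":0.22,"z":0,"spin":0},{"fingers":-1,"x":0,"y":0.22,"z":0,"spin":0}]'; python3 -m handwheel '[{"fingers":-1,"x":0,"y":0.002,"z":0,"spin":0},{"fingers":-1,"x":0,"y":0.004,"z":0,"spin":0},{"fingers":-1,"x":0,"y":0.006,"z":0,"spin":0},{"fingers":-1,"x":0,"y":0.008,"z":0,"spin":0},{"fingers":-1,"x":0,"y":0.010,"z":0,"spin":0},{"fingers":-1,"x":0,"y":0.012,"z":0,"spin":0},{"fingers":-1,"x":0,"y":0.014,"z":0,"spin":0},{"fingers":-1,"x":0,"y":0.016,"z":0,"spin":0},{"fingers":-1,"x":0,"y":0.017,"z":0,"spin":0},{"fingers":-1,"x":0,"y":0.017,"z":0,"spin":0}]'
```

```text
time_s: 15.5
ee_pos: [0.5083, 0.0103, 0.0977]
eef_rot: [-1.571, -0.002, 0.007]
force: [0.4, 0.0, -0.4]
grip_width: 0.0006
time_s: 16.5
ee_pos: [0.5077, 0.0101, 0.0792]
eef_rot: [-1.571, 0.0, 0.007]
force: [-0.2, -0.7, 0.4]
grip_width: 0.0004
```

```bash
python3 -m handwheel '[{"fingers":-1,"x":0,"y":0.0005,"z":0,"spin":0},{"fingers":-1,"x":0,"y":0.001,"z":0,"spin":0},{"fingers":-1,"x":0,"y":0.0015,"z":0,"spin":0},{"fingers":-1,"x":0,"y":0.002,"z":0,"spin":0},{"fingers":-1,"x":0,"y":0.0025,"z":0,"spin":0},{"fingers":-1,"x":0,"y":0.003,"z":0,"spin":0},{"fingers":-1,"x":0,"y":0.0035,"z":0,"spin":0},{"fingers":-1,"x":0,"y":0.0035,"z":0,"spin":0},{"fingers":-1,"x":0,"y":0.0035,"z":0,"spin":0},{"fingers":-1,"x":0,"y":0.0035,"z":0,"spin":0}]'
```

```text
time_s: 17.5
ee_pos: [0.508, 0.0101, 0.0779]
eef_rot: [-1.571, -0.001, 0.007]
force: [-12.6, 0.5, 29.2]
grip_width: 0.0003
```

```bash
python3 -m handwheel '[{"fingers":-1,"x":0,"y":-0.02,"z":0,"spin":0},{"fingers":-1,"x":0,"y":-0.05,"z":0,"spin":0},{"fingers":-1,"x":0,"y":-0.09,"z":0,"spin":0},{"fingers":-1,"x":0,"y":-0.13,"z":0,"spin":0},{"fingers":-1,"x":0,"y":-0.17,"z":-0.03,"spin":0},{"fingers":-1,"x":0,"y":-0.21,"z":-0.06,"spin":0},{"fingers":-1,"x":0,"y":-0.24,"z":-0.08,"spin":0},{"fingers":-1,"x":0,"y":-0.25,"z":-0.08,"spin":0},{"fingers":-1,"x":0,"y":-0.25,"z":-0.08,"spin":0},{"fingers":-1,"x":0,"y":-0.25,"z":-0.08,"spin":0}]'; python3 - <<'E'
from h import *
snap('wrist','w8');snap('side','d8');snap('scene','s8')
a=cv2.imread('pics/w8.png');b=cv2.imread('pics/d8.png')
cv2.imwrite('pics/c8.png',np.hstack([cv2.resize(a,(450,338)),cv2.resize(b[120:345,200:433],(350,338))]))
W=cloud('w8')
for n,p in(('run',(.5074,.0094,.059)),('stop',(.457,.009,.069))):
    u,v=map(int,proj('w8',p));q=W[v-8:v+9,u-8:u+9].reshape(-1,3);print(n,u,v,np.nanmedian(q,0).round(4))
x̂=np.array([.9874,-.1582,0]);yh=np.array([.1582,.9874,0]);o=np.array([.5122,.3603,.055])
D=cloud('s8')-o;L=np.stack([D@x̂,D@yh,D[...,2]],-1);k=(abs(L[...,0])<.03)&(L[...,1]>-.19)&(L[...,1]<-.03)&(L[...,2]>.126)&(L[...,2]<.142);q=L[k];print(np.median(q,0),np.percentile(L[(abs(L[...,0])<.02)&(L[...,1]>-.16)&(L[...,1]<-.03)][:,2],99.5))
k=(abs(L[...,0])<.013)&(abs(L[...,1])<.013)&(L[...,2]>.08)&(L[...,2]<.16);print('upper knuckle top (121)',np.percentile(L[k][:,2],[90,98]))
E
```

```text
time_s: 18.5
ee_pos: [0.508, -0.0691, 0.3242]
eef_rot: [-1.57, 0.002, 0.008]
force: [0.8, 1.2, -0.0]
grip_width: 0.0005
run 315 124 [0.5072 0.0099 0.0577]
stop 265 124 [0.4565 0.0095 0.0676]
[ 0.00439055 -0.07463706  0.13276036] 0.1812336415960797
upper knuckle top (121) [0.11959152 0.12049103]
```

View pics/c8.png

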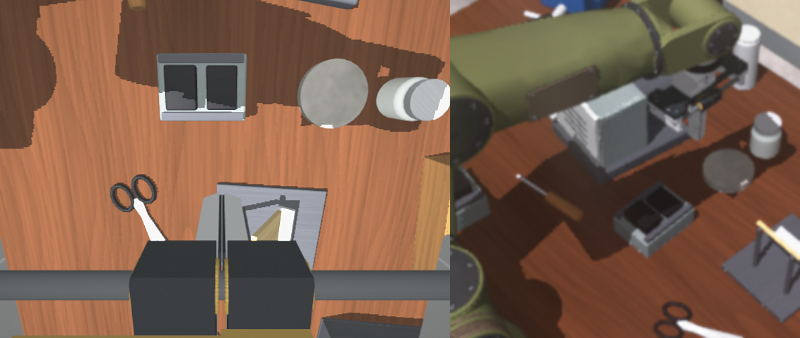

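```bash
python3 -c "
from station import workorder,get_obs
workorder.hand_in();print(get_obs()['time_s'])"
```

```text
the job is handed in; nothing more can be done
the job is handed in; nothing more can be done
```

The door is on the grinder's hinge pins and shut. The run key is pressed down and the stop key has popped up. I handed the job in at about 18.7 s of the 61 s allowed.

**Door:** I gripped the tab at its 30° lean and let the door swing upright in the jaws as I lifted it. I checked the upper pin through the upper knuckle's bore, where it was about 0.5 mm off centre, then lowered the door slowly until I felt about 9 N of contact. After I let go:
- **Seating:** the upper knuckle's top measured 119.6–120.5 mm above the lower pin's foot, against 121 mm when fully home. Both knuckles looked seated in the picture.
- **Shut angle:** the scene camera put the panel at 0.0° to the grinder's front. The side camera's rougher fit read -1.5°, but stray points outside the panel affected it, so I did not act on it.

**Switch:** I pressed the run key of the smaller box to its stop, where the wrist read 29 N upward and 13 N sideways. The keys then measured 57.7 mm (run) and 67.6 mm (stop), each about 1.4 mm under the listed 59 and 69 mm. The cameras had read the same amount low before the press.

The arm was clear of everything at the end. I touched none of the other loose things, and those in view in the last pictures looked in place. I did not measure them, and the file and steel blank were not in those views.

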